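# Fit the matching quarter-turn nut on the hold-down stud

### The job

The hold-down clamp on the bench has lost its nut. Of the three loose hexagon nuts, find the one that goes on the clamp's stud past the cross pin (try them if in doubt), set it fully down on the washer, and lock it with a quarter turn so that its slots end up crosswise to the pin; then let go. Leave the two nuts that do not fit lying on the bench, away from the clamp.

Things in the scene. Friction and masses are not known exactly. Their poses are not given: they have to be found in the camera images.
- stud_seat (a point): On the fixed clamp (base 180x140 mm): stud axis at the washer's top, 40 mm above the bench, the highest face round the stud; the nut rests here. z up. Stud 16 mm thick, its top 12 mm tapering to 6 mm, ends 52 mm above here. Cross pin 6 mm thick, 37 mm long, along x, 36 mm up: slots must line up to pass it; below it the nut has 3 mm height play and turns freely either way, no stop.
- nut_a: The large slotted nut: loose steel hexagon nut, 56 mm across flats, 30 mm high, about 0.2 kg; through bore 24 mm with two through slots along x (16 mm wide, 43 mm from end to end). Origin: centre of its underside; z up; x along the slots, towards two corners; y square to two flats.
- nut_b: The large plain nut: loose steel hexagon nut, 56 mm across flats, 30 mm high, about 0.2 kg; plain round through bore 24 mm, no slots. Origin: centre of its underside; z up; x towards a corner; y square to two flats.
- nut_c: The small slotted nut: loose steel hexagon nut, 40 mm across flats, 30 mm high, 0.13 kg; through bore 12 mm with two slots along x (8 mm wide, 27 mm from end to end). Origin: centre of its underside; z up; x along the slots; y square to two flats.
There are look-alikes about, which are no part of the job. What is shaped like the nut_c but pink or turquoise is not meant.

How it is judged:
On the way:
1. the large slotted nut is past the pin and down on the washer (z of nut_a in the frame of stud_seat below 0.005 m and horizontal distance between nut_a and stud_seat below 0.01 m), for 0.2 s.
At the end, for the whole second after the job is handed in: The large slotted nut lies level (9 degrees) on the washer below the pin (5 mm in height, 10 mm from the axis), its slots within 30 degrees of crosswise to the pin, released, at rest; the other two nuts lie on the bench (origin below 35 mm), over 80 mm from the stud (all of step 1 and angle between nut_a's own z axis and vertical below 0.15 rad and angle between the x axis of nut_a and the x axis of stud_seat, either way round above 1.05 rad and linear speed of nut_a below 0.02 m/s and height (world z) of each of nut_b, nut_c below 0.035 m and horizontal distance between each of nut_b, nut_c and stud_seat above 0.08 m); the robot touches nothing.
It also fails if it takes over 42 s, if anything falls off the work surface, if the arm or the gripper's body presses on something with over 40 N, if the wrist force passes 120 N, or if a joint passes its speed limit or range.

### The arm

A 6-joint arm with a two-finger parallel gripper is mounted at the origin on a cart in front of the work surface, level with it; the furniture and walls round the work are solid. World frame = base frame: x ahead of the robot, y to its left, z up, the work surface at z = 0. Lengths are in m, angles in rad, forces in N, time in s.
With the tool pointing down it reaches from about 0.325 to 0.85 m from the base axis. Payload 15.5 kg.
Tool frame: the origin (TCP) lies midway between the tips of the shut fingers; the grasp point (between the pads) lies 19 mm behind it (bot.grasp_offset is the distance from the TCP to the grasp point, in m); z points along the fingers, y is the line along which they close (so a half turn about z gives the same grasp; the last joint's range is limited). The gripper opens to 91 mm and grips with 3 to 60 N. Pads are 32 mm wide; open, the fingers measure 118 mm over their backs; the gripper's body (76 mm by 178 mm) begins 60 mm behind the grasp point.
Start: joints at [1.21, 0.494, 1.345, -0, 1.302, -0.096], TCP at [0.164, 0.603, 0.214] pointing down, gripper open.
Joint ranges: [-2.91, 2.91], [-0.82, 2.16], [0.22, 2.67], [-1.22, 4.37], [0.12, 2.79], [-3.08, 3.08]. Speed limits (rad/s): [1.89, 1.89, 2.57, 3.01, 3.01, 3.01].

### API

Orientations are given as [roll, pitch, yaw] about the fixed x, y, z axes, in that order (R = Rz(yaw) Ry(pitch) Rx(roll)).
In Python, from cell import bot gives the robot as it stands.
- The arm moves only by the tool send_rows, never from a script. Its argument "plan" is a list of rows, each an object with "travel": the shift along the tool's x, y, z scaled (see below), a list of three; "angular": the turn, a rotation vector about the tool's x, y, z scaled (see below), a list of three; "jaw": the finger opening in mm, from 0 to 91.2. A call has 1 to 8 rows; each row is the pose to reach, as a shift and turn from the pose commanded when the call began, along the tool's axes at that moment, turning the shorter way round; what a row does not reach only later rows make up. The controller multiplies each number of a shift by 50 cm and each number of a turn by 180 degrees. A row lasts 1/10 s, in which the tool goes at most 50 mm and 8.59 degrees, less where a joint would pass 70% of its speed; a pose out of reach is approached as far as the arm can. A call with a number of a shift or a turn outside -1 to 1 is refused whole. A call with a gripper value outside its range is refused whole. The fingers move at their own pace and stop on an object; the grip force is fixed at half the most. Time passes only in rows, so rows that repeat a pose let the fingers close. It gives the time, the measured TCP pose, the force, the opening and the grip force at its end, in the units of the state.
- bot.get_state(): the state, without advancing time (a new reading comes with each control period).
- bot.get_image(name): name is "scene" or "top"; returns (picture, depth): 480x640x3 uint8, blue, green, red; 480x640 float32, m along the optical axis (not along the pixel's ray), 0 where there is no reading.
- bot.calibration(name): a dict with "K" (3x3 intrinsics, pixels), "origin" and "orientation" of the camera in the world. Camera axes: x right, y up, looking along -z (the intrinsics and any distortion apply to the point x, -y, -z); pixel columns grow to the right and rows downward; lengths in m; the calibration is good to about 2 mm. A picture is of the moment at which its call begins. calibration takes no time and is no camera call.
- bot.hand_in(): hands the job in; it is judged then, once.
Trained networks look in the newest picture that a camera, given by its name, has taken for a name from the list of things; names that differ only in an ending like _2 or _b are one class to them, and where a whole thing is asked for, a point or a joint stands for the part that bears it (a point fixed in the world has none). Each returns a list of dicts, best first, with "confidence" (0 to 1); they miss things now and then, are a little off and sometimes report something else, mostly with a low value. They report only what shows in the picture. A call takes as long as a camera call. They do not tell look-alikes from the thing itself.
- bot.spot_in(camera, thing): "xy" ([column, row] in pixels, amid what is visible of it).
- bot.mark_of(camera, thing): "xy" ([column, row] in pixels: a listed point, or the origin of a listed thing).
The state is a dict: "clock": time; "joints": joint angles; "qvel": joint speeds; "tau": joint torques, N m; "tcp_pos": TCP position; "orientation": TCP orientation; "force": force on the tool from outside, world axes, zero at the start; "wrist_torque": the same for the moment, N m; "gripper_width": finger opening in m; "grip_force": force on a finger pad.
Only numpy, scipy, OpenCV 4.12 (cv2) and the standard library are available. Lean on these libraries where they do the work, as an engineer would, in place of code of your own. Each camera call takes 0.05 s, during which the arm holds its last target. There are 200 camera calls.

## Working session

There is one attempt and no reset: what is moved stays moved. The work goes in short steps, Python scripts to look and compute and a tool call to move; the robot and the scene stay as the last step left them, time stands still between calls to the robot, and variables do not carry over. Pictures are saved under pics/ and viewed, at most 10 in all, crops included, and the job is handed in when it is done.

Besides the shell and the picture viewer there is one more tool, called after ">>>" as name(argument=value, ...), one argument or row to a line, values as JSON. send_rows: Moves the arm, as the interface text tells. Its arguments: {"type":"object","properties":{"plan":{"type":"array"}},"required":["plan"]}

```bash
mkdir -p pics; cat > h.py <<'E'
from cell import bot
import numpy as np, cv2
from scipy.spatial.transform import Rotation as R
def cam(n):
    c=bot.calibration(n); o=np.array(c["orientation"],float)
    M=o if o.shape==(3,3) else R.from_euler('xyz',o).as_matrix()
    return np.array(c["K"],float),np.array(c["origin"],float),M,c
def ray(n,uv):
    K,o,M,c=cam(n)
    d=np.linalg.inv(K)@[uv[0],uv[1],1]; return o,M@(d*[1,-1,-1])
def onz(n,uv,z):
    o,d=ray(n,uv); return o+d*(z-o[2])/d[2]
def cloud(n,D):
    K,o,M,c=cam(n); v,u=np.mgrid[:480,:640]
    d=np.stack([(u-K[0,2])/K[0,0],-(v-K[1,2])/K[1,1],-np.ones(u.shape)],-1)*D[...,None]
    return d@M.T+o
E
python3 - <<'E'
from h import *
for n in("scene","top"):
    im,D=bot.get_image(n); cv2.imwrite(f"pics/{n}0.png",im); np.save(n+"D.npy",D)
    print(n,cam(n)[3])
    P=cloud(n,D)
    for t in("stud_seat","nut_a","nut_b","nut_c"):
        for m in bot.mark_of(n,t)[:4]:
            u,v=m["xy"]; print(t,np.round(m["xy"]),round(m["confidence"],2),"ray z0",onz(n,m["xy"],.04 if t=="stud_seat" else 0).round(3),"depth",P[int(v),int(u)].round(3))
print(bot.get_state())
E
```

```text
scene {'K': array([[545.90010659,   0.        , 312.55242732],
       [  0.        , 545.90010659, 232.3973956 ],
       [  0.        ,   0.        ,   1.        ]]), 'origin': array([ 0.12348917, -0.27273462,  0.69658219]), 'orientation': array([ 0.72327882,  0.0085603 , -0.8844841 ])}
stud_seat [413. 278.] 0.59 ray z0 [ 0.591 -0.075  0.04 ] depth [ 0.582 -0.078  0.052]
nut_a [246. 269.] 0.98 ray z0 [0.467 0.155 0.   ] depth [0.452 0.139 0.029]
nut_a [206. 200.] 0.95 ray z0 [0.536 0.321 0.   ] depth [ 0.123 -0.273  0.697]
nut_a [315. 184.] 0.94 ray z0 [0.691 0.195 0.   ] depth [0.675 0.183 0.02 ]
nut_a [317. 254.] 0.79 ray z0 [0.564 0.086 0.   ] depth [0.552 0.077 0.021]
nut_b [246. 269.] 0.98 ray z0 [0.467 0.155 0.   ] depth [0.452 0.139 0.029]
nut_b [206. 200.] 0.95 ray z0 [0.536 0.321 0.   ] depth [ 0.123 -0.273  0.697]
nut_b [315. 184.] 0.94 ray z0 [0.691 0.195 0.   ] depth [0.675 0.183 0.02 ]
nut_b [317. 254.] 0.79 ray z0 [0.564 0.086 0.   ] depth [0.552 0.077 0.021]
nut_c [246. 269.] 0.98 ray z0 [0.467 0.155 0.   ] depth [0.452 0.139 0.029]
nut_c [206. 200.] 0.95 ray z0 [0.536
[... 1493 characters left out ...]
clock': 0.5, 'joints': array([ 1.20950651e+00,  4.93652872e-01,  1.34555740e+00, -2.03550364e-06,
        1.30246638e+00, -9.54713435e-02]), 'qvel': array([ 2.54123772e-05, -3.51563996e-04,  1.09785383e-03,  1.41483057e-04,
        2.63793947e-04,  2.08662823e-04]), 'tau': array([-3.00802581e-03, -8.78088856e+01, -3.82026815e+01,  7.08272494e-02,
        4.47220041e-02, -3.06998493e-05]), 'tcp_pos': array([0.16415945, 0.60303342, 0.21386259]), 'orientation': array([-3.14150885e+00, -6.05394331e-06,  2.87577472e+00]), 'force': array([-0.35382723,  0.76338004,  0.86088056]), 'wrist_torque': array([-0.01047119, -0.07701284,  0.03675916]), 'grip_force': 0.0, 'gripper_width': 0.09124681825432748}
```

View pics/top0.png

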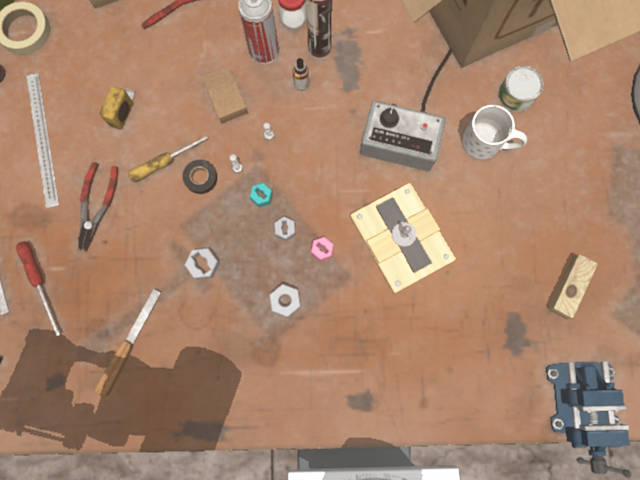

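View pics/scene0.png

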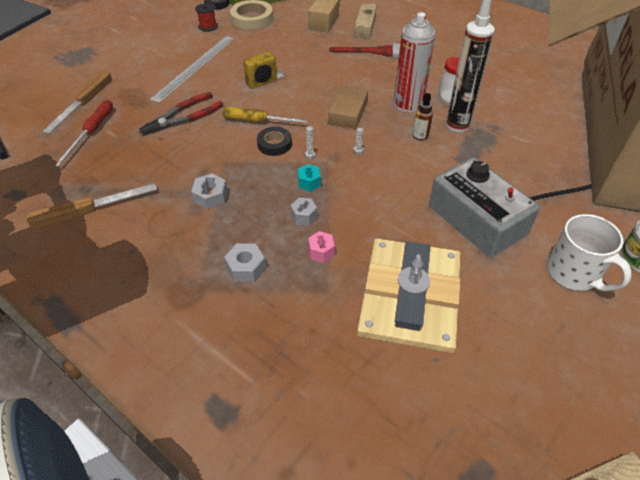

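The top view shows the plain large nut at (285,300), the large slotted nut at (202,263), the small grey one at (285,228), and the clamp stud at (404,233). The pink and turquoise ones are decoys. Next I'll get the angles from zoomed crops.

```bash
python3 - <<'E'
from h import *
im=cv2.imread("pics/top0.png"); sc=cv2.imread("pics/scene0.png")
def crop(i,u,v,r,s): return cv2.resize(i[v-r:v+r,u-r:u+r],None,fx=s,fy=s,interpolation=cv2.INTER_CUBIC)
a=crop(im,203,264,25,8);b=crop(im,404,234,25,8)
c=crop(sc,209,190,25,4);d=crop(sc,414,275,25,4)
cv2.imwrite("pics/c1.png",np.vstack([np.hstack([a,b]),np.hstack([c,d,c*0,d*0])]))
P=cloud("top",np.load("topD.npy")); 
g=cv2.cvtColor(im,cv2.COLOR_BGR2HSV)
m=((P[...,2]>.022)&(P[...,2]<.04)).astype(np.uint8)
n,l,s,ce=cv2.connectedComponentsWithStats(m)
for i in range(1,n):
    if s[i,4]>120 and 150<ce[i][0]<350 and 180<ce[i][1]<330: print(ce[i].round(1),s[i],onz("top",ce[i],.03).round(4),np.median(P[l==i][:,2]), P[l==i].min(0).round(3),P[l==i].max(0).round(3))
q=P[225:245,393:415]; hi=q[(q[...,2]>.07)]; print("high",hi.round(3))
r=P[...,:]; k=(np.hypot(r[...,0]-.59,r[...,1]+.077)<.03)&(abs(r[...,2]-.04)<.004); print("washer",r[k].mean(0),k.sum())
E
```

```text
[260.9 193.7] [250 183  23  22 308] [0.6815 0.2022 0.03  ] 0.02955708614314556 [0.661 0.18  0.022] [0.704 0.224 0.036]
[284.8 227.9] [275 217  21  23 303] [0.6105 0.1554 0.03  ] 0.02955957504454343 [0.589 0.135 0.023] [0.634 0.175 0.037]
[322.3 248.2] [312 237  22  23 307] [0.5679 0.0825 0.03  ] 0.029473317747144234 [0.547 0.061 0.023] [0.591 0.103 0.036]
[201.2 263.2] [185 248  34  31 531] [0.5441 0.319  0.03  ] 0.029380330524893417 [0.516 0.288 0.022] [0.574 0.352 0.035]
[285.  300.5] [270 285  31  33 625] [0.4676 0.1567 0.03  ] 0.029337833323213713 [0.436 0.128 0.022] [0.498 0.186 0.036]
high [[ 0.6   -0.068  0.078]
 [ 0.6   -0.071  0.074]
 [ 0.599 -0.072  0.08 ]
 [ 0.6   -0.074  0.076]
 [ 0.598 -0.07   0.078]
 [ 0.597 -0.072  0.08 ]
 [ 0.597 -0.074  0.079]
 [ 0.597 -0.075  0.081]
 [ 0.597 -0.077  0.081]
 [ 0.596 -0.079  0.082]
 [ 0.596 -0.07   0.077]
 [ 0.595 -0.071  0.081]
 [ 0.594 -0.073  0.085]
 [ 0.594 -0.075  0.085]
 [ 0.592 -0.075  0.095]
 [ 0.592 -0.077  0.092]
 [ 0.592 -0.079  0.093]
 [ 0.593 -0.071  0.083]
 [ 0.591 -0.072  0.088]
 [ 0.591 -0.074  0.092]
 [ 0.59  -0.075  
[... 1060 characters left out ...]
5]
 [ 0.582 -0.078  0.086]
 [ 0.583 -0.08   0.08 ]
 [ 0.583 -0.082  0.081]
 [ 0.583 -0.072  0.072]
 [ 0.582 -0.073  0.076]
 [ 0.582 -0.075  0.078]
 [ 0.582 -0.077  0.08 ]
 [ 0.582 -0.079  0.077]
 [ 0.582 -0.081  0.076]
 [ 0.582 -0.083  0.077]
 [ 0.581 -0.079  0.075]
 [ 0.579 -0.08   0.082]
 [ 0.58  -0.082  0.079]
 [ 0.58  -0.084  0.078]
 [ 0.578 -0.08   0.08 ]
 [ 0.578 -0.082  0.079]
 [ 0.578 -0.084  0.077]
 [ 0.576 -0.08   0.078]
 [ 0.576 -0.082  0.08 ]
 [ 0.576 -0.084  0.08 ]
 [ 0.576 -0.086  0.076]
 [ 0.356  0.084  1.149]
 [ 0.574 -0.082  0.079]
 [ 0.574 -0.084  0.078]
 [ 0.574 -0.086  0.077]
 [ 0.356  0.084  1.149]
 [ 0.356  0.084  1.149]]
washer [ 0.58765246 -0.07606969  0.03977739] 447
```

View pics/c1.png

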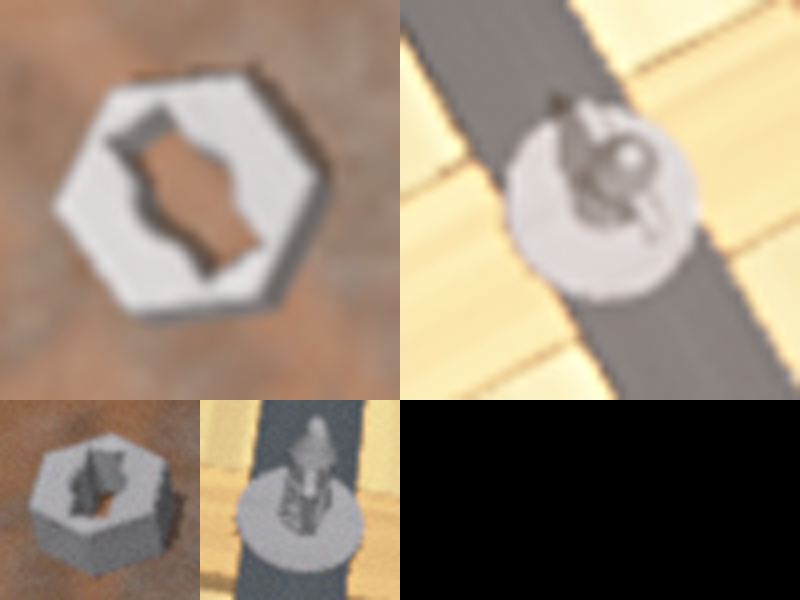

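```bash
cat > fit.py <<'E'
from h import *
from scipy.optimize import minimize
def hexfit(im,c0,z,af,th0=0):
    # brightest top face: fit hexagon by gray mask in rectified 0.5mm grid
    K,o,M,_=cam("top"); s=.0005; N=100
    g=(np.arange(-N,N)+.5)*s; X,Y=np.meshgrid(g+c0[0],g+c0[1],indexing='ij')
    Q=(np.stack([X,Y,np.full_like(X,z)],-1)-o)@M
    u=K[0,0]*Q[...,0]/-Q[...,2]+K[0,2]; v=-K[1,1]*Q[...,1]/-Q[...,2]+K[1,2]
    I=cv2.remap(im,u.astype(np.float32),v.astype(np.float32),cv2.INTER_CUBIC)
    h=cv2.cvtColor(I,cv2.COLOR_BGR2HSV); m=((h[...,1]<45)&(h[...,2]>150)).astype(np.uint8)
    cs,_=cv2.findContours(m,cv2.RETR_EXTERNAL,cv2.CHAIN_APPROX_NONE); c=max(cs,key=cv2.contourArea)
    f=np.zeros_like(m); cv2.drawContours(f,[c],-1,1,-1); f=f.astype(float)
    def cost(p):
        d=np.max([np.cos(p[2]+np.pi/6+k*np.pi/3)*(X-p[0])+np.sin(p[2]+np.pi/6+k*np.pi/3)*(Y-p[1]) for k in range(6)],0)
        return np.mean((f-1/(1+np.exp((d-af/2)/.0008)))**2)
    best=min((minimize(cost,[*c0,t],method='Nelder-Mead',options=dict(initial_simplex=[[*c0,t],[c0[0]+.004,c0[1],t],[c0[0],c0[1]+.004,t],[*c0,t+.2]])) for t in np.radians([0,20,40])),key=lambda r:r.fun)
    hole=f*(1-m)*(np.hypot(X-best.x[0],Y-best.x[1])<.024); a=hole>0
    w,V=np.linalg.eigh(np.cov(X[a]-0,Y[a])); e=V[:,1]
    return best.x[:2],np.degrees(best.x[2])%60,best.fun,f.sum()*s*s,np.degrees(np.arctan2(e[1],e[0]))%180
E
python3 - <<'E'
from fit import *
im=cv2.imread("pics/top0.png")
print("hex area",.056**2*.866)
print(hexfit(im,(.545,.320),.03,.056)); print(hexfit(im,(.467,.157),.03,.056))
P=cloud("top",np.load("topD.npy"))
a=(P[...,2]>.012)&(np.abs(P[...,0]-.59)<.13)&(np.abs(P[...,1]+.077)<.13)&(P[...,2]<.06)
n,l,s,ce=cv2.connectedComponentsWithStats(a.astype(np.uint8)); i=1+np.argmax(s[1:,4])
print("base",cv2.minAreaRect(P[l==i][:,:2].astype(np.float32)),np.median(P[l==i][:,2]))
e=[onz("top",p,.079)for p in((402.1,222.1),(410.9,238.4))]; d=e[1]-e[0]
print("pin",e,np.degrees(np.arctan2(d[1],d[0])),np.linalg.norm(d),(e[0]+e[1])/2)
d=onz("top",(379+390/8,209+380/8),.037)-onz("top",(379+170/8,209+10/8),.037);print("strap",np.degrees(np.arctan2(d[1],d[0])))
# washer disc in image
c=[(379+x/8,209+y/8) for x,y in((105,200),(298,200),(200,300),(200,100))];print([onz("top",p,.04).round(4) for p in c])
E
```

```text
hex area 0.0027157760000000005
(array([0.54518311, 0.32052928]), np.float64(35.1114265995736), np.float64(0.00661427551089326), np.float64(0.0027565), np.float64(35.978428728936876))
(array([0.4681077 , 0.15781042]), np.float64(8.32993047341111), np.float64(0.007587189568287832), np.float64(0.00279175), np.float64(75.55923346031312))
base ((0.5899508595466614, -0.07709470391273499), (0.1803973913192749, 0.14119434356689453), 27.250532150268555) 0.02081576444022115
pin [array([ 0.60491804, -0.06873218,  0.079     ]), array([ 0.57321035, -0.083577  ,  0.079     ])] -154.91206749017238 0.03501065544020446 [ 0.58906419 -0.07615459  0.079     ]
strap -152.60205683417095
[array([ 0.5908, -0.0537,  0.04  ]), array([ 0.5896, -0.1005,  0.04  ]), array([ 0.5655, -0.0755,  0.04  ]), array([ 0.6151, -0.0781,  0.04  ])]
```

```bash
cat > go.py <<'E'
import sys; from h import *
# args: x y z yawdeg -> row numbers
t=list(map(float,sys.argv[1:])); s=bot.get_state()
Rm=R.from_euler('xyz',s["orientation"]); G=R.from_euler('xyz',[np.pi,0,np.radians(t[3])])
print("t",s["clock"],"pos",s["tcp_pos"].round(4),"rpy",np.degrees(s["orientation"]).round(2),"F",s["force"].round(1),"w",round(s["gripper_width"],4),"gf",s["grip_force"])
d=np.array(t[:3])-s["tcp_pos"]
print("travel",(Rm.inv().apply(d)/.5).round(4),"angular",((Rm.inv()*G).as_rotvec()/np.pi).round(4),"dist",np.linalg.norm(d))
E
python3 go.py .5452 .3205 .12 155.1
```

```text
t 0.5 pos [0.1642 0.603  0.2139] rpy [-180.     -0.    164.77] F [-0.4  0.8  0.9] w 0.0912 gf 0.0
travel [-0.8838 -0.345   0.1877] angular [-0.      0.      0.0537] dist 0.483556843420575
```

>>> send_rows(
  plan=[
    {"travel": [-0.884, -0.345, 0.188], "angular": [0, 0, 0.0537], "jaw": 91},
    {"travel": [-0.884, -0.345, 0.188], "angular": [0, 0, 0.0537], "jaw": 91},
    {"travel": [-0.884, -0.345, 0.188], "angular": [0, 0, 0.0537], "jaw": 91},
    {"travel": [-0.884, -0.345, 0.188], "angular": [0, 0, 0.0537], "jaw": 91},
    {"travel": [-0.884, -0.345, 0.188], "angular": [0, 0, 0.0537], "jaw": 91},
    {"travel": [-0.884, -0.345, 0.188], "angular": [0, 0, 0.0537], "jaw": 91},
    {"travel": [-0.884, -0.345, 0.188], "angular": [0, 0, 0.0537], "jaw": 91},
    {"travel": [-0.884, -0.345, 0.188], "angular": [0, 0, 0.0537], "jaw": 91},
  ],
)

```text
clock: 1.3
tcp_pos: [0.4809, 0.368, 0.136]
orientation: [3.141, 0.0, 2.707]
force: [-0.4, 1.7, -0.3]
gripper_width: 0.0913
grip_force: 0.0
```

```bash
python3 go.py .5452 .3205 .12 155.1;python3 go.py .5452 .3205 .005 155.1
```

```text
t 1.3 pos [0.4809 0.368  0.136 ] rpy [1.7998e+02 1.0000e-02 1.5511e+02] F [-0.4  1.7 -0.3] w 0.0913 gf 0.0
travel [-0.1566 -0.0321  0.0319] angular [0.0001 0.     0.    ] dist 0.08152022519546508
t 1.3 pos [0.4809 0.368  0.136 ] rpy [1.7998e+02 1.0000e-02 1.5511e+02] F [-0.4  1.7 -0.3] w 0.0913 gf 0.0
travel [-0.1566 -0.0322  0.2619] angular [0.0001 0.     0.    ] dist 0.1534251319200828
```

>>> send_rows(
  plan=[
    {"travel": [-0.1566, -0.032, 0.032], "angular": [0, 0, 0], "jaw": 91},
    {"travel": [-0.1566, -0.032, 0.032], "angular": [0, 0, 0], "jaw": 91},
    {"travel": [-0.1566, -0.032, 0.032], "angular": [0, 0, 0], "jaw": 91},
    {"travel": [-0.1566, -0.032, 0.032], "angular": [0, 0, 0], "jaw": 91},
  ],
)

```text
clock: 1.7
tcp_pos: [0.5438, 0.3215, 0.1199]
orientation: [-3.141, -0.001, 2.706]
force: [-0.0, 0.6, 0.4]
gripper_width: 0.0911
grip_force: 0.0
```

```bash
python3 go.py .5452 .3205 .005 155.1
```

```text
t 1.7 pos [0.5438 0.3215 0.1199] rpy [-1.7998e+02 -3.0000e-02  1.5503e+02] F [-0.   0.6  0.4] w 0.0911 gf 0.0
travel [-0.0035 -0.0005  0.2299] angular [-0.0001 -0.0002 -0.0004] dist 0.11494460959492396
```

>>> send_rows(
  plan=[
    {"travel": [-0.003, 0, 0.1], "angular": [0, 0, 0], "jaw": 91},
    {"travel": [-0.003, 0, 0.2], "angular": [0, 0, 0], "jaw": 91},
    {"travel": [-0.003, 0, 0.23], "angular": [0, 0, 0], "jaw": 91},
    {"travel": [-0.003, 0, 0.23], "angular": [0, 0, 0], "jaw": 91},
    {"travel": [-0.003, 0, 0.23], "angular": [0, 0, 0], "jaw": 50},
    {"travel": [-0.003, 0, 0.23], "angular": [0, 0, 0], "jaw": 50},
    {"travel": [-0.003, 0, 0.23], "angular": [0, 0, 0], "jaw": 50},
    {"travel": [-0.003, 0, 0.23], "angular": [0, 0, 0], "jaw": 50},
  ],
)

```text
clock: 2.5
tcp_pos: [0.5456, 0.3216, 0.0064]
orientation: [3.14, 0.001, 2.707]
force: [0.4, -0.1, -0.2]
gripper_width: 0.0617
grip_force: 0.0
```

```bash
python3 go.py .5452 .3205 .18 155.1
```

```text
t 2.5 pos [0.5456 0.3216 0.0064] rpy [1.7993e+02 6.0000e-02 1.5511e+02] F [ 0.4 -0.1 -0.2] w 0.0617 gf 0.0
travel [-0.0006 -0.0018 -0.3472] angular [0.0004 0.0003 0.    ] dist 0.1736200397003667
```

Still closing; close fully, then lift.

>>> send_rows(
  plan=[
    {"travel": [0, 0, 0], "angular": [0, 0, 0], "jaw": 45},
    {"travel": [0, 0, 0], "angular": [0, 0, 0], "jaw": 45},
    {"travel": [0, 0, 0], "angular": [0, 0, 0], "jaw": 45},
    {"travel": [0, 0, 0], "angular": [0, 0, 0], "jaw": 45},
    {"travel": [0, 0, -0.06], "angular": [0, 0, 0], "jaw": 45},
    {"travel": [0, 0, -0.16], "angular": [0, 0, 0], "jaw": 45},
    {"travel": [0, 0, -0.26], "angular": [0, 0, 0], "jaw": 45},
    {"travel": [0, 0, -0.3], "angular": [0, 0, 0], "jaw": 45},
  ],
)

```text
clock: 3.3
tcp_pos: [0.5466, 0.322, 0.1601]
orientation: [3.137, 0.004, 2.707]
force: [0.2, 0.6, -2.2]
gripper_width: 0.0558
grip_force: 30.0
```

```bash
python3 go.py .59 -.077 .155 147.25; python3 - <<'E'
from fit import *
im,D=bot.get_image("top"); cv2.imwrite("pics/g1.png",im)
E
```

```text
t 3.3 pos [0.5466 0.322  0.1601] rpy [179.75   0.21 155.1 ] F [ 0.2  0.6 -2.2] w 0.0558 gf 29.999127784415123
travel [-0.4147 -0.6873  0.0087] angular [0.0015 0.0011 0.0436] dist 0.4013629933202257
```

>>> send_rows(
  plan=[
    {"travel": [-0.415, -0.687, 0], "angular": [0, 0, 0.0436], "jaw": 45},
    {"travel": [-0.415, -0.687, 0], "angular": [0, 0, 0.0436], "jaw": 45},
    {"travel": [-0.415, -0.687, 0], "angular": [0, 0, 0.0436], "jaw": 45},
    {"travel": [-0.415, -0.687, 0], "angular": [0, 0, 0.0436], "jaw": 45},
    {"travel": [-0.415, -0.687, 0], "angular": [0, 0, 0.0436], "jaw": 45},
    {"travel": [-0.415, -0.687, 0], "angular": [0, 0, 0.0436], "jaw": 45},
    {"travel": [-0.415, -0.687, 0], "angular": [0, 0, 0.0436], "jaw": 45},
    {"travel": [-0.415, -0.687, 0], "angular": [0, 0, 0.0436], "jaw": 45},
  ],
)

```text
clock: 4.15
tcp_pos: [0.588, -0.0784, 0.1548]
orientation: [-3.141, -0.001, 2.57]
force: [1.8, 0.4, -1.8]
gripper_width: 0.0558
grip_force: 30.0
```

>>> send_rows(
  plan=[
    {"travel": [0, 0, 0], "angular": [0, 0, 0], "jaw": 45},
    {"travel": [0, 0, 0], "angular": [0, 0, 0], "jaw": 45},
  ],
)

```text
clock: 4.35
tcp_pos: [0.5881, -0.0774, 0.1546]
orientation: [-3.141, -0.001, 2.568]
force: [0.1, 0.4, -2.0]
gripper_width: 0.0557
grip_force: 30.0
```

```bash
python3 go.py .59 -.077 .135 147.25; python3 - <<'E'
from h import *
im,D=bot.get_image("scene"); 
u,v=400,250; cv2.imwrite("pics/s1.png",cv2.resize(im[130:330,280:540],None,fx=3,fy=3,interpolation=cv2.INTER_CUBIC))
E
```

```text
t 4.35 pos [ 0.5881 -0.0774  0.1546] rpy [-1.7999e+02 -6.0000e-02  1.4711e+02] F [ 0.1  0.4 -2. ] w 0.0557 gf 29.99917522900887
travel [-0.0028  0.0029  0.0391] angular [-0.0001 -0.0003 -0.0008] dist 0.019653469574633157
```

View pics/s1.png

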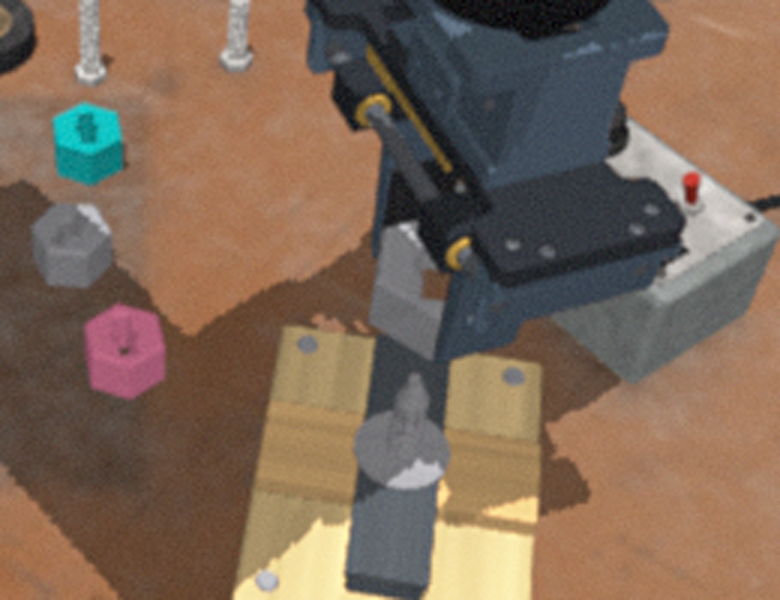

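```bash
python3 - <<'E'
from h import *
P=cloud("top",np.load("topD.npy")); r=np.hypot(P[...,0]-.59,P[...,1]+.077)
for R_ in(.1,.11,.125): k=(r>.04)&(r<R_);print(R_,P[k][:,2].max())
E
```

```text
0.1 0.04512152053368568
0.11 0.04512152053368568
0.125 0.04512152053368568
```

>>> send_rows(
  plan=[
    {"travel": [-0.003, 0.003, 0.03], "angular": [0, 0, 0], "jaw": 45},
    {"travel": [-0.003, 0.003, 0.06], "angular": [0, 0, 0], "jaw": 45},
    {"travel": [-0.003, 0.003, 0.08], "angular": [0, 0, 0], "jaw": 45},
    {"travel": [-0.003, 0.003, 0.1], "angular": [0, 0, 0], "jaw": 45},
    {"travel": [-0.003, 0.003, 0.115], "angular": [0, 0, 0], "jaw": 45},
    {"travel": [-0.003, 0.003, 0.13], "angular": [0, 0, 0], "jaw": 45},
    {"travel": [-0.003, 0.003, 0.13], "angular": [0, 0, 0], "jaw": 45},
  ],
)

```text
clock: 5.1
tcp_pos: [0.5902, -0.0757, 0.0893]
orientation: [-3.141, -0.001, 2.57]
force: [0.1, 0.5, -1.8]
gripper_width: 0.0558
grip_force: 30.0
```

```bash
python3 go.py .59 -.077 .068 147.25; python3 - <<'E'
from h import *
im,D=bot.get_image("scene"); 
cv2.imwrite("pics/s2.png",cv2.resize(im[180:330,330:530],None,fx=4,fy=4,interpolation=cv2.INTER_CUBIC))
E
```

```text
t 5.1 pos [ 0.5902 -0.0757  0.0893] rpy [-1.7998e+02 -7.0000e-02  1.4726e+02] F [ 0.1  0.5 -1.8] w 0.0558 gf 29.999125773171045
travel [-0.0012 -0.0024  0.0426] angular [-0.0001 -0.0004  0.0001] dist 0.021359626788038724
```

View pics/s2.png

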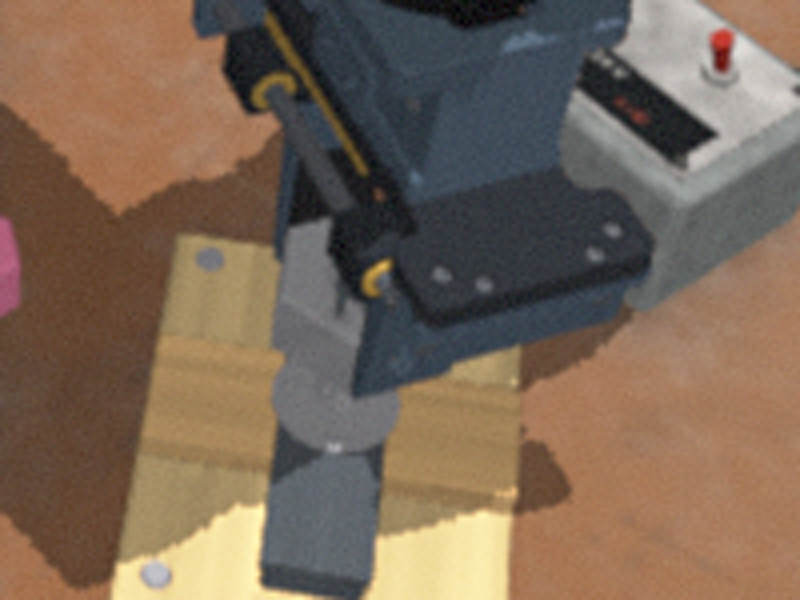

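The nut is level around the stud tip, with no contact force. I'll pass the pin slowly.

>>> send_rows(
  plan=[
    {"travel": [-0.001, -0.002, 0.005], "angular": [0, 0, 0], "jaw": 45},
    {"travel": [-0.001, -0.002, 0.012], "angular": [0, 0, 0], "jaw": 45},
    {"travel": [-0.001, -0.002, 0.019], "angular": [0, 0, 0], "jaw": 45},
    {"travel": [-0.001, -0.002, 0.026], "angular": [0, 0, 0], "jaw": 45},
    {"travel": [-0.001, -0.002, 0.033], "angular": [0, 0, 0], "jaw": 45},
    {"travel": [-0.001, -0.002, 0.04], "angular": [0, 0, 0], "jaw": 45},
  ],
)

```text
clock: 5.75
tcp_pos: [0.5904, -0.077, 0.0699]
orientation: [-3.142, -0.0, 2.57]
force: [-0.2, -0.3, -2.2]
gripper_width: 0.056
grip_force: 30.0
```

>>> send_rows(
  plan=[
    {"travel": [0, 0, 0.01], "angular": [0, 0, 0], "jaw": 45},
    {"travel": [0, 0, 0.02], "angular": [0, 0, 0], "jaw": 45},
    {"travel": [0, 0, 0.03], "angular": [0, 0, 0], "jaw": 45},
    {"travel": [0, 0, 0.038], "angular": [0, 0, 0], "jaw": 45},
    {"travel": [0, 0, 0.042], "angular": [0, 0, 0], "jaw": 45},
    {"travel": [0, 0, 0.042], "angular": [0, 0, 0], "jaw": 45},
  ],
)

```text
clock: 6.35
tcp_pos: [0.5903, -0.077, 0.0489]
orientation: [-3.141, -0.0, 2.57]
force: [0.6, -0.1, -2.4]
gripper_width: 0.0559
grip_force: 30.0
```

>>> send_rows(
  plan=[
    {"travel": [0, 0, 0.002], "angular": [0, 0, 0], "jaw": 45},
    {"travel": [0, 0, 0.004], "angular": [0, 0, 0], "jaw": 45},
    {"travel": [0, 0, 0.004], "angular": [0, 0, 0], "jaw": 45},
  ],
)

```text
clock: 6.65
tcp_pos: [0.5905, -0.077, 0.0472]
orientation: [3.142, 0.0, 2.57]
force: [0.6, -0.2, -2.2]
gripper_width: 0.056
grip_force: 30.0
```

>>> send_rows(
  plan=[
    {"travel": [0, 0, 0.001], "angular": [0, 0, 0], "jaw": 45},
    {"travel": [0, 0, 0.001], "angular": [0, 0, 0.04], "jaw": 45},
    {"travel": [0, 0, 0.001], "angular": [0, 0, 0.08], "jaw": 45},
    {"travel": [0, 0, 0.001], "angular": [0, 0, 0.12], "jaw": 45},
    {"travel": [0, 0, 0.001], "angular": [0, 0, 0.16], "jaw": 45},
  ],
)

```text
clock: 7.15
tcp_pos: [0.5905, -0.077, 0.0467]
orientation: [3.142, 0.0, 2.062]
force: [-0.2, -0.2, -1.4]
gripper_width: 0.0561
grip_force: 30.0
```

Turning freely. I'll finish the quarter turn.

>>> send_rows(
  plan=[
    {"travel": [0, 0, 0], "angular": [0, 0, 0.045], "jaw": 45},
    {"travel": [0, 0, 0], "angular": [0, 0, 0.09], "jaw": 45},
    {"travel": [0, 0, 0], "angular": [0, 0, 0.135], "jaw": 45},
    {"travel": [0, 0, 0], "angular": [0, 0, 0.18], "jaw": 45},
    {"travel": [0, 0, 0], "angular": [0, 0, 0.225], "jaw": 45},
    {"travel": [0, 0, 0], "angular": [0, 0, 0.27], "jaw": 45},
    {"travel": [0, 0, 0], "angular": [0, 0, 0.315], "jaw": 45},
    {"travel": [0, 0, 0], "angular": [0, 0, 0.34], "jaw": 45},
  ],
)

```text
clock: 7.95
tcp_pos: [0.5905, -0.077, 0.0468]
orientation: [3.141, -0.0, 0.994]
force: [-0.3, -0.3, -2.2]
gripper_width: 0.0555
grip_force: 30.0
```

>>> send_rows(
  plan=[
    {"travel": [0, 0, 0.002], "angular": [0, 0, 0], "jaw": 45},
    {"travel": [0, 0, 0.002], "angular": [0, 0, 0], "jaw": 45},
  ],
)

```text
clock: 8.15
tcp_pos: [0.5907, -0.077, 0.046]
orientation: [3.141, -0.0, 1.002]
force: [-1.5, 0.2, 4.0]
gripper_width: 0.0559
grip_force: 30.0
```

On the washer. Release and retreat.

>>> send_rows(
  plan=[
    {"travel": [0, 0, 0], "angular": [0, 0, 0], "jaw": 80},
    {"travel": [0, 0, 0], "angular": [0, 0, 0], "jaw": 80},
    {"travel": [0, 0, 0], "angular": [0, 0, 0], "jaw": 80},
    {"travel": [0, 0, 0], "angular": [0, 0, 0], "jaw": 80},
    {"travel": [0, 0, 0], "angular": [0, 0, 0], "jaw": 80},
    {"travel": [0, 0, -0.06], "angular": [0, 0, 0], "jaw": 80},
    {"travel": [0, 0, -0.14], "angular": [0, 0, 0], "jaw": 80},
    {"travel": [0, 0, -0.22], "angular": [0, 0, 0], "jaw": 80},
  ],
)

```text
clock: 8.95
tcp_pos: [0.59, -0.0769, 0.1567]
orientation: [-3.14, 0.0, 0.999]
force: [1.0, 0.2, 0.4]
gripper_width: 0.0796
grip_force: 0.0
```

>>> send_rows(
  plan=[
    {"travel": [-0.1, 0.3, -0.1], "angular": [0, 0, 0], "jaw": 80},
    {"travel": [-0.1, 0.3, -0.1], "angular": [0, 0, 0], "jaw": 80},
    {"travel": [-0.1, 0.3, -0.1], "angular": [0, 0, 0], "jaw": 80},
    {"travel": [-0.1, 0.3, -0.1], "angular": [0, 0, 0], "jaw": 80},
    {"travel": [-0.1, 0.3, -0.1], "angular": [0, 0, 0], "jaw": 80},
  ],
)

```text
clock: 9.45
tcp_pos: [0.6908, -0.2024, 0.2059]
orientation: [3.14, -0.0, 0.998]
force: [0.5, 0.7, -0.1]
gripper_width: 0.08
grip_force: 0.0
```

```bash
python3 - <<'E'
from h import *
from fit import hexfit
t,D=bot.get_image("top"); im,_=bot.get_image("scene"); print(bot.get_state()["tcp_pos"])
r=lambda i,u,v:cv2.resize(i[v-35:v+35,u-35:u+35],(400,400),interpolation=cv2.INTER_CUBIC)
cv2.imwrite("pics/f.png",np.hstack([r(t,404,234),r(im,414,270)]))
P=cloud("top",D); q=np.hypot(P[...,0]-.59,P[...,1]+.077); k=(q>.017)&(q<.026); print(np.median(P[k][:,2]),np.percentile(P[k][:,2],[10,25,75]))
E
```

```text
[ 0.68894352 -0.19976143  0.2049727 ]
0.6243877836529078 [0.57308306 0.587399   0.6328765 ]
```

View pics/f.png

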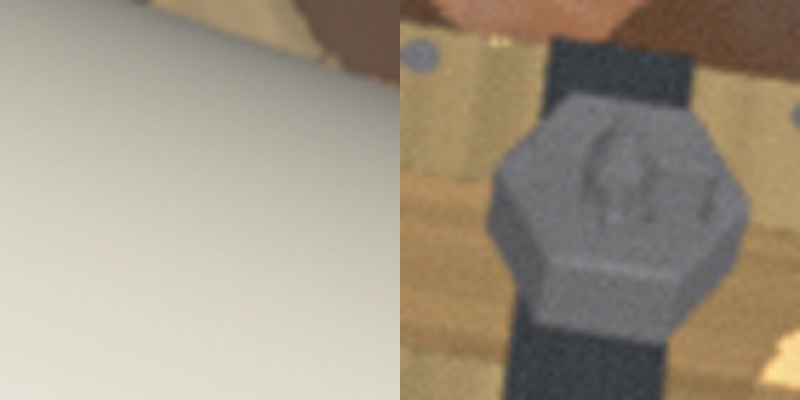

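The scene view shows the nut level on the washer below the pin. Its slot points right, at crop (700,195), crosswise to the strap and pin. The arm is clear, so I'm handing in.

```bash
python3 -c "
from cell import bot
print(bot.hand_in())"
```

```text
the job is handed in; nothing more can be done
None
```

The large slotted nut is down on the washer past the pin, turned a quarter turn so its slots sit crosswise to the pin, and released. I never touched the other two nuts, and I handed the job in at about 9.5 s; no verdict came back.

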